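Third hand: press a probe-holder foot against the jig's spring stop

ROBOT

A 6-joint arm with a two-finger parallel gripper is mounted at the origin on a cart in front of the work surface, level with it; the furniture and walls round the work are solid. World frame = base frame: x ahead of the robot, y to its left, z up, the work surface at z = 0. Lengths are in m, angles in rad, forces in N, time in s.
With the tool pointing down it reaches from about 0.3 to 0.875 m from the base axis. Payload 4.2 kg.
Tool frame: the origin (TCP) lies on the centre line of the jaws, within the pads' length; the fingertips stand 8 mm ahead of it and the grasp point (between the pads) lies 11 mm behind it; z points along the fingers, y is the line along which they close (so a half turn about z gives the same grasp; the last joint's range is limited). The gripper opens to 85 mm and grips with 20 to 120 N. Pads are 22 mm wide; open, the fingers measure 114 mm over their backs; the gripper's body (76 mm by 85 mm) begins 54 mm behind the grasp point. The pads swing forward as they close: fully open they stand 13 mm farther back than shut.
Start: joints at [-1.356, 0.32, 1.565, -0, 1.257, -0.02], TCP at [0.134, -0.559, 0.239] pointing down, gripper open.
Joint ranges: [-3.11, 3.11], [-0.84, 2.01], [0.21, 2.61], [-1.34, 4.49], [0.05, 2.63], [-2.56, 2.56]. Speed limits (rad/s): [2.57, 2.57, 3.14, 3.14, 3.14, 3.14].

INTERFACE

Orientations are given as a unit quaternion [w, x, y, z].
In Python, from workcell import manip, grip, imaging gives the robot as it stands. Calls block until the motion is done:
- manip.move_to(position, orientation): joint-space move of the TCP to a pose.
- manip.line_to(position, rot=None, vel=0.15): straight line of the TCP; rot=None keeps the orientation; vel is the mean speed in m/s.
- manip.goto_joints(angles): joint-space move.
- grip(opening): opening from 0.0 (shut) to 1.0 (fully open); the grip force is fixed at half the most; returns when the fingers have stopped.
- manip.wait(seconds).
- manip.solve_ik(position, orientation): joint angles nearest the present ones, or None.
- manip.read_state(): the state.
- imaging.capture(name): name is "scene" or "top" or "wrist"; returns a dict with "frame" (400x640x3 uint8, red, green, blue), "fx", "fy", "cx", "cy" (pixels), "origin" and "attitude" of the camera in the world. Camera axes: x right, y up, looking along -z (the intrinsics and any distortion apply to the point x, -y, -z); pixel columns grow to the right and rows downward; lengths in m; the calibration is good to about 2 mm. The wrist camera is an equidistant fisheye: a pixel r from the principal point sees the ray r / f radians off the axis. A picture is of the moment at which its call begins. There is no depth.
A pose or a line that the arm cannot do raises manip.Unreachable and nothing moves.
- manip.job_done(): hands the job in; it is judged then, once.
The state is a dict: "time": time; "q": joint angles; "dq": joint speeds; "joint_torque": joint torques, N m; "ee_pos": TCP position; "eef_rot": TCP orientation; "ft_force": force on the tool from outside, world axes, zero at the start; "ft_torque": the same for the moment, N m; "finger_gap": opening from 0.0 (shut) to 1.0 (fully open); "grip_force": force on a finger pad.
Only numpy, scipy, OpenCV 4.12 (cv2) and the standard library are available. Lean on these libraries where they do the work, as an engineer would, in place of code of your own. Each camera call takes 0.05 s, during which the arm holds its last target. There are 200 camera calls.

TASK

Be my third hand while I do up the thumbscrews: pick up the loose metal foot by its upright tab, lay it flat in the open mouth of the jig's channel and slide it, tab end last, under the bridge until its front edge sits square against the spring stop. Press it there with a gentle, steady 10 newtons, which pushes the stop in about half way (10 mm), never to the end of its travel, and finish with the program still gripping the foot and pushing like that, for three seconds or more. Leave the other things on the bench where they stand.

Things in the scene. Friction and masses are not known exactly. Their poses are not given: they have to be found in the camera images.
- foot: Loose aluminium part, 0.15-0.3 kg: flat plate 120 (x) x 50 (y) x 10 (z) mm with one upright tab near its rear end: x -50 to -20 mm, 12 mm thick in y (grip faces look to +-y), top at z = 62 mm. Origin: centre of the plate's underside; +x to the front edge (away from the tab, at +60 mm), z up. Starts flat on the bench left of the jig, tab up, front roughly away from the robot (yaw within 0.6).
- foot_tab (a point): Point to grip on the foot: middle of the tab, at x = -35, y = 0, z = 38 mm of the foot.
- foot_front (a point): Middle of the foot's front edge face, at x = +60, y = 0, z = 5 mm of the foot.
- jig: Fastening jig fixed to the bench: dark steel base 270 x 104 mm, top at z = 12 mm, x -130 to +140 mm. Origin on the bench under the channel's centre line; +x is the way in, away from the robot (yaw within 0.3). Foot seated: underside at z = 12 mm; it just touches the unpressed stop with its origin at jig x = +30 mm and is pressed right at +40 mm.
- stop: Spring stop: dark steel bar 40 (y) x 8 (x) x 14 mm across the channel's far end, on two guide pins with springs, z 13 to 27 mm of the jig. Origin: on its near face (which looks to -x of the jig, to the robot), at the base plate's top. At rest this face is at jig x = +90 mm.
- jig_mouth (a point): Middle of the channel's open mouth on the base plate's top, at jig x = -76, z = 12 mm. Here two low rails (12 mm high) flare in from about 80 mm apart to 56 mm at jig x = -35; from there to x = +80 mm they make a straight channel 56 mm wide, 3 mm play each side of the foot. The near part of the base is open, so the foot can be lowered there.
- jig_bridge (a point): Centre of the bridge bar's underside, at jig x = +60, z = 26 mm (14 mm above the base plate). The bar is 30 mm deep (jig x +45 to +75), 104 mm wide, top at z = 38 mm, with two fixed brass thumbscrews up to z = 55 mm. The foot's plate passes under it, the tab stays in front of it.
- stop_face (a point): Middle of the stop's near face, 8 mm above the base plate; moves with the stop.
- stop_travel (a joint): How far the stop is pushed in along the jig's +x, in m: 0 at rest, 0.020 at the end of its travel. Spring of 1000 N/m without preload: 0.010 means 10 N.
- bod_bottle_0: Bystander, leave alone: glass-stoppered sample bottle, 60 mm across, 141 mm tall. Origin: centre of its underside.
- tape_roll: Bystander, leave alone: roll of masking tape lying flat, 69 mm across, 19 mm high. Origin: centre of its underside.
- timer: Bystander, leave alone: square bench timer lying flat, 62x62x16 mm. Origin: centre of its underside.

How it is judged:
On the way, in this order (a step that is already met when the one before it is completed fails the run):
1. the foot lies flat in the channel with its front under the bridge, not yet pressing the stop (y of foot in the frame of jig between -0.006 and 0.006 m and z of foot in the frame of jig between 0.008 and 0.016 m and angle between foot's own z axis and vertical below 0.06 rad and angle between the x axis of foot and the x axis of jig, either way round below 0.07 rad and x of foot in the frame of jig between -0.02 and 0.029 m and value of joint stop_travel below 0.003 m), for 0.05 s.
2. the foot is pressed against the stop with 6 to 14 N, steadily for 2 s (y of foot in the frame of jig between -0.006 and 0.006 m and z of foot in the frame of jig between 0.008 and 0.016 m and angle between foot's own z axis and vertical below 0.06 rad and angle between the x axis of foot and the x axis of jig, either way round below 0.07 rad and contact force between foot and stop between 6 and 14 N), for 2 s.
At the end, for the whole second after the job is handed in: The foot lies flat (underside within 4 mm of the base plate's top, tilt under 0.06 rad) and square (within 0.07 rad, 6 mm of the middle) in the channel, its front pressed on the stop with 6 to 14 N (stop in by 5 to 15 mm), at rest, the fingers still on it, through the last second (all of step 2 and value of joint stop_travel between 0.005 and 0.015 m and contact force between the fingers and foot above 2 N and linear speed of foot below 0.02 m/s); the arm keeps its last pose, push and grip.
It fails at once if the stop is driven to the end of its travel (value of joint stop_travel above 0.0185 m).
It fails at once if a bystander is moved more than 30 mm or tipped over (distance of any of bod_bottle_0, tape_roll, timer from where it was at the start of the episode above 0.03 m or angle between any of bod_bottle_0, tape_roll, timer's own z axis and vertical above 0.5 rad).
It also fails if it takes over 51 s, if anything falls off the work surface, if the arm or the gripper's body presses on something with over 40 N, if the wrist force passes 120 N, or if a joint passes its speed limit or range.

## Working session

There is one attempt and no reset: what is moved stays moved. The work goes in short steps, each a Python script; the robot and the scene stay as the last script left them, time stands still between calls to the robot, and variables do not carry over. Pictures are saved under pics/ and viewed, at most 10 in all, crops included, and the job is handed in when it is done.

```bash
ls; mkdir -p pics; python3 - <<'E'
from workcell import manip, grip, imaging
import cv2
for n in ("top","scene"):
    d=imaging.capture(n); cv2.imwrite(f"pics/{n}0.png",d["frame"][:,:,::-1])
    print(n,{k:v for k,v in d.items() if k!="frame"})
print(manip.read_state())
E
```

```text
pics
top {'fx': 470.98840921407736, 'fy': 470.98840921407736, 'cx': 322.58300428009125, 'cy': 196.9852543731264, 'origin': array([0.42793579, 0.25248142, 1.04828794]), 'attitude': array([-0.70563203, -0.0267891 ,  0.03143949,  0.70737356])}
scene {'fx': 399.47114957024803, 'fy': 399.47114957024803, 'cx': 324.1528955759141, 'cy': 198.38148128107773, 'origin': array([0.13232777, 0.87395346, 0.84855033]), 'attitude': array([-0.2573751 , -0.09490548,  0.34939168,  0.89592213])}
{'time': 0.1, 'q': array([-1.35600380e+00,  3.20259494e-01,  1.56556517e+00, -1.94545197e-05,
        1.25739340e+00, -2.00177761e-02]), 'dq': array([-0.00094888, -0.00262154, -0.00286911, -0.00095384, -0.00092579,
        0.00084836]), 'joint_torque': array([ 8.57219802e-04, -4.16408587e+01, -2.34704232e+01, -1.75881104e-05,
        4.94033564e-03,  1.64603239e-05]), 'ee_pos': array([ 0.13367586, -0.55882132,  0.23854505]), 'eef_rot': array([-8.07951477e-04,  9.93115248e-01,  1.17138567e-01, -8.82290250e-05]), 'ft_force': array([-0.03521149, -0.37599056, -0.20716025]), 'ft_torque': array([ 0.02994808,  0.03291625, -0.00649266]), 'grip_force': 0.0, 'finger_gap': 1.000203503584094}
```

View pics/top0.png

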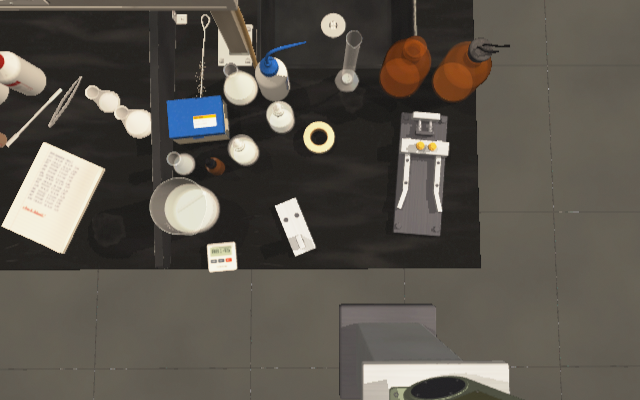

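View pics/scene0.png

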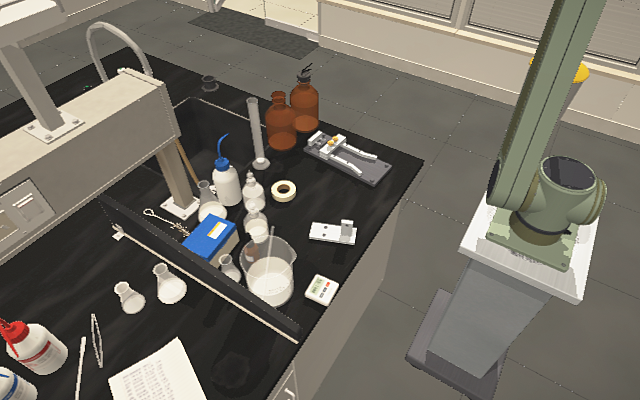

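The top view shows the foot at about (295,227), with its tab at the near end (300,240). The jig runs from (418,235) up to (424,113), with the bridge at (425,147) and the stop above it. The tape is at (319,137), the timer at (222,257), and the bottle is among the glassware near (280,117). I'll zoom in for corner pixels.

```bash
python3 - <<'E'
import cv2,numpy as np
a=cv2.imread("pics/top0.png")
f=cv2.resize(a[190:262,265:325],None,fx=8,fy=8,interpolation=cv2.INTER_CUBIC)
j=cv2.resize(a[100:244,388:460],None,fx=4,fy=4,interpolation=cv2.INTER_CUBIC)
def ticks(im,s,x0,y0):
    for k in range(0,im.shape[1],10*s): cv2.putText(im,str(x0+k//s),(k,10),0,.35,(0,255,255));cv2.line(im,(k,0),(k,im.shape[0]),(90,90,0),1)
    for k in range(0,im.shape[0],10*s): cv2.putText(im,str(y0+k//s),(0,k+10),0,.35,(0,255,255));cv2.line(im,(0,k),(im.shape[1],k),(90,90,0),1)
ticks(f,8,265,190);ticks(j,4,388,100)
o=np.zeros((576,790,3),np.uint8);o[:f.shape[0],:480]=f;o[:576,490:490+288]=j
cv2.imwrite("pics/crop0.png",o)
E
```

```text
(no output)
```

View pics/crop0.png

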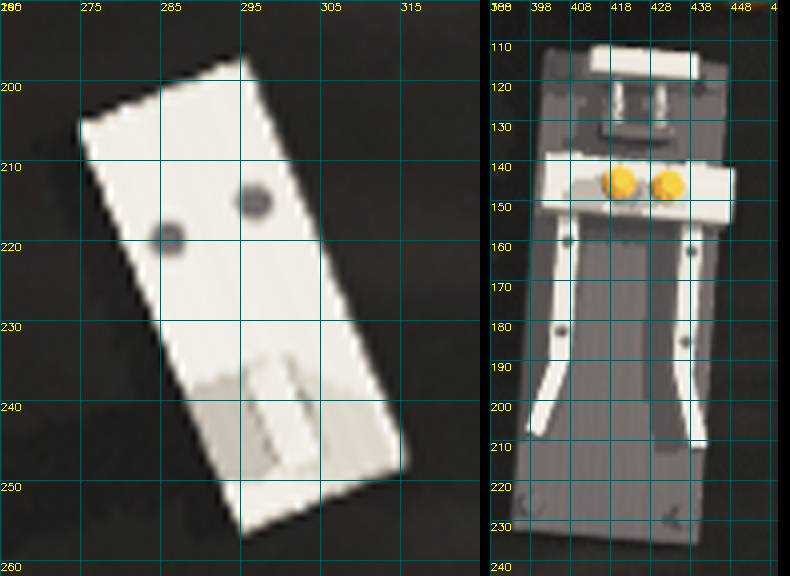

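The crop gives these pixels:
- **Foot plate corners:** (275,204.5), (295.3,197), (316,248.5), (295.5,256.8).
- **Jig base corners:** (401.8,112.5), (447.5,116.3), (439.8,235.8), (393.5,232).
- **Bridge top corners:** (402.3,138.3), (449.3,142.5), (448,155.8), (400.8,151.8).

Next I'll fit planar poses to these and use the residuals as a check.

```bash
cat > h.py <<'E'
import numpy as np
from scipy.optimize import least_squares
from scipy.spatial.transform import Rotation as R
def rot(q): return R.from_quat(np.r_[q[1:],q[0]])
def proj(d,P,fish=False):
    p=rot(d["attitude"]).inv().apply(np.atleast_2d(P)-d["origin"])*[1,-1,-1]
    if fish:
        r=np.hypot(p[:,0],p[:,1]); k=np.arctan2(r,p[:,2])/np.maximum(r,1e-9)
        uv=p[:,:2]*k[:,None]
    else: uv=p[:,:2]/p[:,2:]
    return uv*[d["fx"],d["fy"]]+[d["cx"],d["cy"]]
def world(pose,L):
    x,y,a=pose; c,s=np.cos(a),np.sin(a); L=np.atleast_2d(L)
    return np.c_[x+c*L[:,0]-s*L[:,1],y+s*L[:,0]+c*L[:,1],L[:,2]]
def fit(obs,x0):  # obs: list of (cam,local pts,pixels,fish)
    f=lambda p:np.concatenate([(proj(d,world(p,L),fi)-np.array(px)).ravel() for d,L,px,fi in obs])
    s=least_squares(f,x0,loss="soft_l1"); return s.x,f(s.x).reshape(-1,2)
def tool(yaw): # tool down, tool x along yaw
    q=(R.from_euler("z",yaw)*R.from_euler("x",np.pi)).as_quat(); return np.r_[q[3],q[:3]]
FOOT=[[.06,.025,.01],[.06,-.025,.01],[-.06,-.025,.01],[-.06,.025,.01]]
BASE=[[.14,.052,.012],[.14,-.052,.012],[-.13,-.052,.012],[-.13,.052,.012]]
BR=[[.075,.052,.038],[.075,-.052,.038],[.045,-.052,.038],[.045,.052,.038]]
E
python3 - <<'E'
from h import *; from workcell import imaging,manip
d=imaging.capture("top"); np.set_printoptions(precision=4,suppress=True)
f,r=fit([(d,FOOT,[(275,204.5),(295.3,197),(316,248.5),(295.5,256.8)],0)],[.4,.3,0]);print(f,r.tolist())
j,r=fit([(d,BASE,[(401.8,112.5),(447.5,116.3),(439.8,235.8),(393.5,232)],0),(d,BR,[(402.3,138.3),(449.3,142.5),(448,155.8),(400.8,151.8)],0)],[.5,0,0]);print(j,r.round(2).tolist())
print("tab top px",proj(d,world(f,[[-.05,0,.062],[-.02,0,.062]])))
np.save("f.npy",f);np.save("j.npy",j)
t=world(f,[-.035,0,.038])[0]
for o in (0,np.pi):
  for P,y in ((t,f[2]),(world(j,[-.1,0,.06])[0],j[2]),(world(j,[.005,0,.05])[0],j[2])):
    P=np.array(P); q=manip.solve_ik(P,tool(y+o)); print(o,P,q)
E
```

```text
[0.4483 0.3055 0.379 ] [[-0.12400691730005065, 1.0999464747833656], [0.6446997157102032, 0.2008969849163691], [0.10579996041661843, -0.6611921125985702], [-0.6084987139308282, -0.3998212497032796]]
[ 0.5601  0.0279 -0.0873] [[-0.09, -0.37], [0.41, -0.24], [0.42, 0.59], [-0.47, 0.38], [-0.62, -0.09], [-0.02, -0.25], [0.42, 0.04], [-0.09, -0.02]]
tab top px [[302.9908 248.4891]
 [297.6793 235.0726]]
0 [0.4158 0.2925 0.038 ] [ 0.5905  0.4362  1.9787 -0.      0.7267  1.7823]
0 [0.4605 0.0366 0.06  ] [ 0.0544  0.347   2.0608 -0.      0.7339  1.7126]
0 [0.5651 0.0275 0.05  ] [ 0.0282  0.4883  1.8323 -0.      0.821   1.6863]
3.141592653589793 [0.4158 0.2925 0.038 ] [ 0.5905  0.4362  1.9787  0.      0.7267 -1.3593]
3.141592653589793 [0.4605 0.0366 0.06  ] [ 0.0544  0.347   2.0608  0.      0.7339 -1.429 ]
3.141592653589793 [0.5651 0.0275 0.05  ] [ 0.0282  0.4883  1.8323  0.      0.821  -1.4552]
```

The fit residuals are under about 1 px, and the predicted tab pixels match the picture. I'll grasp now: grasp point at z = 38 mm, so TCP at z = 27 mm.

```bash
python3 - <<'E'
from h import *; from workcell import imaging,manip,grip
import cv2
f=np.load("f.npy");t=world(f,[-.035,0,.027])[0];q=tool(f[2]+np.pi)
manip.move_to(t+[0,0,.13],q)
manip.line_to(t,vel=.1)
s=manip.read_state();print(s["time"],s["ee_pos"],s["ft_force"])
grip(0.0);s=manip.read_state();print(s["time"],s["finger_gap"],s["grip_force"],s["ft_force"])
manip.line_to(t+[0,0,.06],vel=.1);manip.wait(.2)
s=manip.read_state();print(s["time"],s["finger_gap"],s["grip_force"],s["ft_force"],s["ft_torque"])
a=imaging.capture("top");b=imaging.capture("wrist")
cv2.imwrite("pics/g.png",np.hstack([a["frame"][100:300,220:470],cv2.resize(b["frame"],None,fx=.85,fy=.85)[:200*2][70:270]])[:,:,::-1])
print(b["origin"],b["attitude"],b["fx"],b["cx"],b["cy"])
E
```

```text
4.75 [0.4161811  0.29276666 0.02752605] [-0.53439679 -0.57341964 -0.51814453]
5.4083 0.13578572725135318 58.37950050830841 [ 0.0443838  -0.28914732  0.85415093]
6.3583 0.13256171057425492 58.30927312374115 [-0.33677067 -0.41265271 -2.44811842] [-0.03440706  0.02933962 -0.03337819]
[0.33992532 0.26266999 0.22064527] [ 0.55433867 -0.08850381 -0.13016095  0.8172722 ] 309.70691628693146 318.4161385542531 197.63550190829204
```

View pics/g.png

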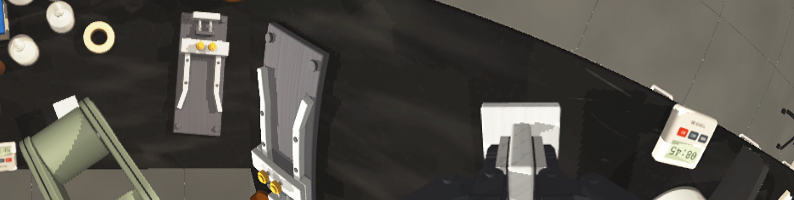

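The grasp holds: gap 0.13, which is about 12 mm, and about 2.2 N of weight on lifting. The wrist view shows the fingers on the tab and the whole jig clear. Next I'll go over the jig mouth and refine the jig pose from the wrist camera.

```bash
python3 - <<'E'
from h import *; from workcell import imaging,manip,grip
import cv2
j=np.load("j.npy");q=tool(j[2]+np.pi)
P=world(j,[-.12-.035,0,.027+.012+.05])[0]
manip.line_to(P,rot=q,vel=.12);manip.wait(.2)
s=manip.read_state();print(s["time"],P,s["ee_pos"],s["eef_rot"],q,s["ft_force"])
b=imaging.capture("wrist");a=imaging.capture("scene")
cv2.imwrite("pics/w1raw.png",b["frame"][:,:,::-1]);cv2.imwrite("pics/s1raw.png",a["frame"][:,:,::-1])
import pickle;pickle.dump((b,a),open("w1.pkl","wb"))
im=b["frame"].copy()
RAIL=[[-.035,.028,.024],[-.035,-.028,.024],[.045,.028,.024],[.045,-.028,.024],[-.076,.04,.024],[-.076,-.04,.024]]
for p in proj(b,world(j,BASE+BR+RAIL),True): cv2.drawMarker(im,tuple(int(round(v)) for v in p),(255,0,0),0,8,1)
cv2.imwrite("pics/w1.png",cv2.resize(im,None,fx=1.25,fy=1.25)[:,:,::-1])
E
```

```text
8.9 [0.40570528 0.04140956 0.089     ] [0.40571563 0.04164099 0.08898029] [-7.58846401e-06  4.34008319e-02  9.99057740e-01  7.15649702e-06] [2.67299023e-18 4.36532433e-02 9.99046743e-01 6.11739698e-17] [-0.37551481  1.45678477 -2.1888717 ]
```

View pics/w1.png

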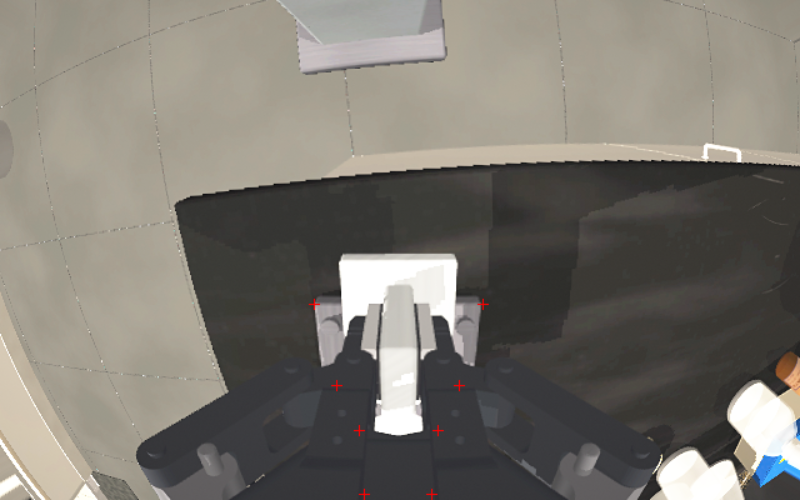

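In the wrist view, the near base corners are at about (316,298) and (479,298), against predicted (315,304) and (483,304). So lateral agreement is about 1 mm. I'll cross-check in the scene camera with the jig and held foot models overlaid.

```bash
python3 - <<'E'
from h import *; import cv2,pickle
b,a=pickle.load(open("w1.pkl","rb"));j=np.load("j.npy")
u=proj(a,world(j,BASE+BR));print(u.round(1).tolist())
x0,y0=280,110;S=6
im=cv2.resize(a["frame"][y0:y0+98,x0:x0+130],None,fx=S,fy=S,interpolation=cv2.INTER_CUBIC)
for p in u: cv2.drawMarker(im,tuple(int(round(v)) for v in (p-[x0,y0]+.5)*S),(255,0,0),0,14,1)
cv2.imwrite("pics/s1.png",im[:,:,::-1])
E
```

```text
[[302.8, 147.3], [322.3, 131.3], [392.2, 164.6], [374.3, 183.8], [318.9, 149.2], [338.4, 132.5], [346.0, 136.1], [326.7, 153.1]]
```

View pics/s1.png

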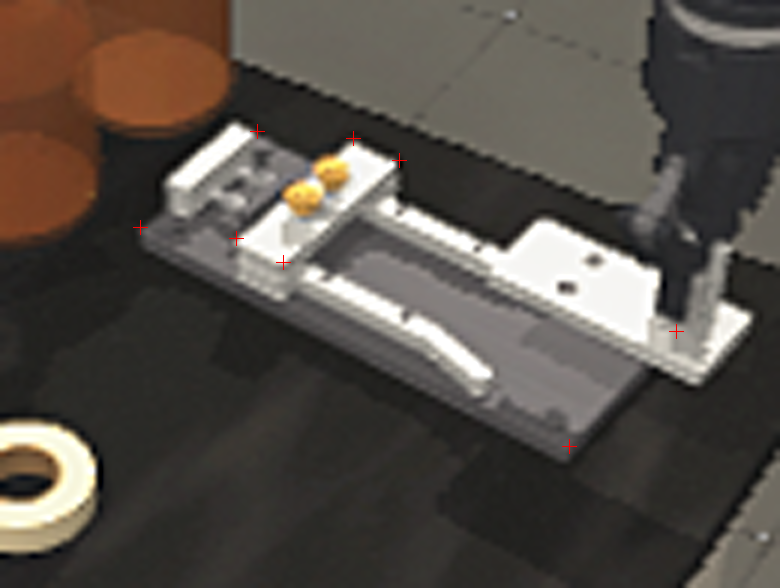

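The scene overlay agrees to about 1 native pixel, or 2 mm, which is within the calibration. I'll lower to a small hover, ease into the channel while watching the lateral force, then settle onto the base.

```bash
cat >> h.py <<'E'
from workcell import manip
def F(j,n=6):
    v=[]
    for _ in range(n): manip.wait(.02); v.append(manip.read_state()["ft_force"])
    return rot([np.cos(j[2]/2),0,0,np.sin(j[2]/2)]).inv().apply(np.mean(v,0))
def inj(j,p): return rot([np.cos(j[2]/2),0,0,np.sin(j[2]/2)]).inv().apply(np.asarray(p)-[j[0],j[1],0])
E
python3 - <<'E'
from h import *; np.set_printoptions(precision=4,suppress=True)
j=np.load("j.npy")
go=lambda x,y,z,v=.04: manip.line_to(world(j,[x-.035,y,z+.0275])[0],vel=v)
go(-.112,0,.0625);go(-.112,0,.0138,.06)
f0=F(j,10);print(manip.read_state()["time"],"f0",f0)
for x in (-.095,-.085,-.075,-.065,-.055):
    go(x,0,.0138);f=F(j)-f0;print(x,f,inj(j,manip.read_state()["ee_pos"])+[.035,0,-.0275])
    if abs(f[1])>6 or abs(f[0])>6: break
print(manip.read_state()["time"])
E
```

```text
10.475 f0 [-0.1296 -0.197  -2.0685]
-0.095 [-0.5396  0.43    0.0882] [-0.0954 -0.      0.0137]
-0.085 [-0.256   0.0616 -0.0568] [-0.0852 -0.      0.0137]
-0.075 [-0.1482  0.219  -0.042 ] [-0.0752 -0.      0.0137]
-0.065 [ 0.0891 -0.1871 -0.2498] [-0.0652 -0.      0.0137]
-0.055 [-0.0856  0.5201  0.294 ] [-0.0552 -0.      0.0137]
13.15
```

The front is about 40 mm inside the straight channel with no side force. Now I'll settle onto the base and slide to just short of the stop.

```bash
python3 - <<'E'
from h import *; np.set_printoptions(precision=4,suppress=True)
from workcell import imaging; import cv2
j=np.load("j.npy")
go=lambda x,y,z,v=.04: manip.line_to(world(j,[x-.035,y,z+.0275])[0],vel=v)
f0=np.array([-.2,0,-2.1]);z=.0138
for i in range(9):
    z-=.0004;go(-.055,0,z);f=F(j,4)-f0;print(round(z,4),f,inj(j,manip.read_state()["ee_pos"])[2]-.0275)
    if f[2]>2: break
for x in (-.03,-.01,.01):
    go(x,0,z);f=F(j)-f0;s=manip.read_state();print(x,f,inj(j,s["ee_pos"])+[.035,0,-.0275],s["time"])
    if abs(f[1])>8 or abs(f[0])>6: break
np.save("z.npy",z)
a=imaging.capture("scene");cv2.imwrite("pics/s2.png",cv2.resize(a["frame"][100:220,270:430],None,fx=5,fy=5,interpolation=cv2.INTER_CUBIC)[:,:,::-1])
E
```

```text
0.0134 [0.8684 0.054  0.5813] 0.013408990234269686
0.013 [-0.1784  0.0768 -0.3936] 0.012980383285233908
0.0126 [ 0.4095 -0.0478  0.0715] 0.012588039245639903
0.0122 [ 0.1042  0.2761 -0.3029] 0.012179018456182428
0.0118 [ 0.6125  0.351  -0.1997] 0.011785210787187032
0.0114 [ 0.1616 -0.1128  1.9853] 0.011525021692299898
0.011 [-0.9411  0.1276  7.3592] 0.011501373981765862
-0.03 [-6.5138  0.0411 11.9758] [-0.0318 -0.0001  0.0115] 16.2417
```

View pics/s2.png

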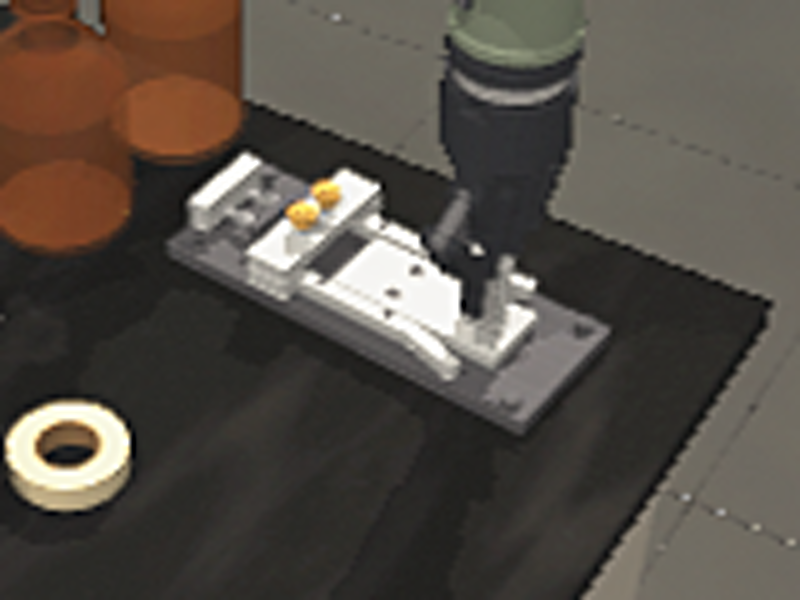

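The foot lies flat on the base between the rails with its front just short of the bridge. The down-force gave 6 N of friction, so I'll raise about 0.4 mm to near zero load, continue under the bridge and find the stop by force.

```bash
python3 - <<'E'
from h import *; np.set_printoptions(precision=3,suppress=True)
j=np.load("j.npy");f0=np.array([-.2,0,-2.1]);z=.0116
go=lambda x,v=.03: manip.line_to(world(j,[x-.035,0,z+.0275])[0],vel=v)
go(-.031);L=[]
for x in (-.01,.01,.02,.024,.026,.028,.03,.032,.034):
    go(x);f=F(j)-f0;s=manip.read_state();p=inj(j,s["ee_pos"])+[.035,0,-.0275];print(x,f,p*1e3,round(s["time"],2))
    if abs(f[1])>8 or f[0]<-5: break
E
```

```text
-0.01 [ 0.684 -0.508  0.547] [-9.562  0.05  11.558] 17.49
0.01 [ 0.368 -0.055  0.31 ] [ 9.748 -0.029 11.541] 18.41
0.02 [0.321 0.045 0.593] [19.987  0.001 11.545] 18.99
0.024 [0.605 0.192 0.453] [24.17  -0.001 11.567] 19.38
0.026 [ 0.369 -0.13   0.578] [26.129 -0.006 11.568] 19.73
0.028 [0.112 0.059 0.328] [28.095 -0.004 11.566] 20.07
0.03 [0.006 0.243 0.625] [30.107 -0.018 11.576] 20.43
0.032 [-1.114  0.257  1.147] [31.776 -0.02  11.533] 20.77
0.034 [-4.063  0.241  3.35 ] [33.407  0.003 11.542] 21.12
```

Contact came at about x = 30.5 mm, matching the expected 30. I'll press on in small steps towards p = 40.5 mm, about 10 N plus base friction.

```bash
python3 - <<'E'
from h import *; np.set_printoptions(precision=3,suppress=True)
from workcell import imaging; import cv2
j=np.load("j.npy");f0=np.array([.1,0,-2.1]);z=.0116;x=.034
go=lambda x,v=.02: manip.line_to(world(j,[x-.035,0,z+.0275])[0],vel=v)
for i in range(14):
    x+=.001;go(x);f=F(j)-f0;s=manip.read_state();p=inj(j,s["ee_pos"])+[.035,0,-.0275];print(round(x,4),f,p*1e3,round(s["time"],2))
    if f[0]<-13 or p[0]>.040: break
np.save("x.npy",x)
a=imaging.capture("top");b=imaging.capture("scene")
A=cv2.resize(a["frame"][100:200,388:460],None,fx=5,fy=5,interpolation=2);B=cv2.resize(b["frame"][120:200,285:370],None,fx=5,fy=5,interpolation=2)
o=np.zeros((500,790,3),np.uint8);o[:,:360]=A;o[:400,362:362+425]=B;cv2.imwrite("pics/p.png",o[:,:,::-1])
E
```

```text
0.035 [-5.587  0.206  3.718] [34.118 -0.021 11.506] 21.48
0.036 [-6.437  0.248  5.014] [34.682 -0.02  11.535] 21.82
0.037 [-7.811  0.356  5.569] [35.276 -0.051 11.555] 22.18
0.038 [-9.075  0.154  6.988] [35.913 -0.05  11.586] 22.52
0.039 [-9.585  0.581  7.847] [36.537 -0.042 11.623] 22.88
0.04 [-10.602   0.315   8.66 ] [37.151 -0.037 11.644] 23.23
0.041 [-11.691   0.312   9.574] [37.791 -0.05  11.662] 23.57
0.042 [-12.467   0.673  10.291] [38.423 -0.032 11.657] 23.93
0.043 [-13.656   0.446  11.967] [39.036 -0.054 11.693] 24.27
```

View pics/p.png

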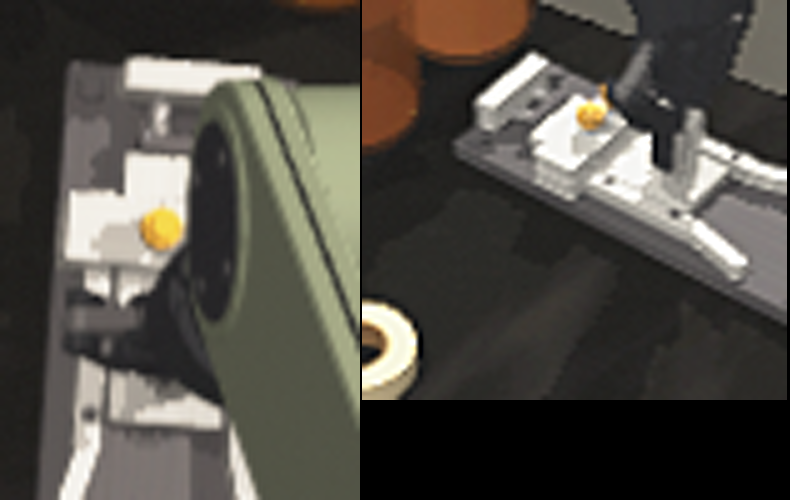

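The top crop shows the foot's front edge past the bridge at about (419,131) px and on the stop; the scene crop shows it flat and square. Position gives about 8.5 N, and the 13.7 N total with 12 N down-load includes friction. I'll ease the down-load slightly, advance the last 1.5 mm and measure the front edge from the image.

```bash
python3 - <<'E'
from h import *; np.set_printoptions(precision=3,suppress=True)
from workcell import imaging; import cv2
j=np.load("j.npy");f0=np.array([.1,0,-2.1]);x=float(np.load("x.npy"));z=.0116
def go(x,z):
    manip.line_to(world(j,[x-.035,0,z+.0275])[0],vel=.02)
    f=F(j)-f0;s=manip.read_state();p=inj(j,s["ee_pos"])+[.035,0,-.0275];print(round(x,4),round(z,4),f,p*1e3,round(s["time"],2));return f,p
for z in (.0118,.0120): f,p=go(x,z)
while p[0]<.0400 and f[0]>-14: x+=.0007; f,p=go(x,z)
np.save("xz.npy",[x,z]);
s=manip.read_state();print("tilt",rot(s["eef_rot"]).apply([0,0,1]),s["grip_force"],s["finger_gap"])
a=imaging.capture("top");cv2.imwrite("pics/fin.png",a["frame"][:,:,::-1])
# row profile through visible plate/stop strip
g=a["frame"].mean(2)
for c in (415,417,419,421): print(c,g[110:136,c].astype(int).tolist())
for xx in (.085,.09,.095,.1,.105): print(xx,proj(a,world(j,[xx,.02,.022]))[0])
for xx in (.045,.075): print("br",xx,proj(a,world(j,[xx,.045,.038]))[0])
E
```

```text
0.043 0.0118 [-13.038   0.455  10.531] [39.054 -0.052 11.758] 24.73
0.043 0.012 [-12.297   0.935   8.999] [39.157 -0.056 11.833] 25.07
0.0437 0.012 [-12.884   0.623   9.635] [39.646 -0.06  11.826] 25.43
0.0444 0.012 [-14.017   0.631  10.206] [40.063 -0.059 11.854] 25.77
tilt [-0.009  0.    -1.   ] 59.832767844200134 0.13164025960780168
415 [29, 143, 222, 237, 237, 237, 233, 188, 102, 98, 83, 78, 85, 84, 84, 84, 78, 68, 63, 72, 202, 237, 238, 238, 238, 238]
417 [28, 143, 222, 237, 237, 237, 237, 205, 114, 96, 80, 76, 81, 91, 90, 94, 109, 115, 112, 91, 160, 228, 239, 239, 239, 239]
419 [28, 114, 215, 238, 237, 237, 237, 211, 128, 115, 159, 160, 153, 168, 188, 179, 135, 116, 117, 91, 200, 238, 239, 239, 240, 240]
421 [29, 113, 213, 237, 237, 237, 238, 223, 151, 105, 102, 149, 154, 125, 125, 121, 117, 116, 118, 94, 173, 231, 238, 238, 238, 238]
0.085 [415.155 136.485]
0.09 [415.309 134.266]
0.095 [415.463 132.049]
0.1 [415.617 129.833]
0.105 [415.771 127.619]
br 0.045 [403.918 152.053]
br 0.075 [404.886 138.479]
```

The front edge sits at row 129.8, which is jig x of about 0.100. That means foot origin +40 mm and stop in about 10 mm, agreeing with p = 40.06 mm, and the tilt is 0.009 rad. Now I'll hold, verify it's steady and hand in.

```bash
python3 - <<'E'
from h import *; np.set_printoptions(precision=3,suppress=True)
j=np.load("j.npy")
for i in range(4):
    manip.wait(1);s=manip.read_state();print(round(s["time"],2),F(j,3),(inj(j,s["ee_pos"])+[.035,0,-.0275])*1e3,s["grip_force"])
print(manip.job_done())
E
```

```text
26.82 [-13.555   0.893   8.216] [40.099 -0.052 11.862] 59.83121931552887
27.88 [-13.643   0.593   7.564] [40.093 -0.053 11.878] 59.831759333610535
28.93 [-13.842   0.711   8.149] [40.064 -0.058 11.848] 59.83139097690582
29.98 [-14.23    0.965   7.869] [40.091 -0.059 11.868] 59.83178973197937
the job is handed in; nothing more can be done
None
```

The job is handed in: the foot sits flat and square under the bridge, still gripped at about 60 N, with the stop in about 10 mm (roughly 10 N by position and top camera, not measured directly: the wrist reads about 14 N including base friction), steady for over 4 s; I got no verdict back.

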